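Ready a lamp foot: ballast ring on, then the cap of unknown thread hand off

ROBOT

A 7-joint arm with a two-finger parallel gripper is mounted at the origin on the work surface. World frame = base frame: x ahead of the robot, y to its left, z up, the work surface at z = 0. Lengths are in m, angles in rad, forces in N, time in s.
With the tool pointing down it reaches from about 0.425 to 0.925 m from the base axis. Payload 6.8 kg.
Tool frame: the origin (TCP) lies at the centre of the arm's flange, where the gripper is bolted on; the fingertips stand 173 mm ahead of it and the grasp point (between the pads) lies 155 mm ahead of it (r.hold_point_z is the distance from the TCP to the grasp point, in m); z points along the fingers, x is the direction in which the jaws open and shut, and the axes are right-handed (so a half turn about z gives the same grasp; the last joint's range is limited). The gripper opens to 85 mm and grips with 20 to 120 N. Pads are 22 mm wide; open, the fingers measure 114 mm over their backs; the gripper's body (76 mm by 85 mm) begins 54 mm behind the grasp point. The pads swing forward as they close: fully open they stand 13 mm farther back than shut.
Start: joints at [-1.434, 0.477, 0.022, 1.555, -0.011, 1.109, -0.083], TCP at [0.164, 0.655, 0.405] pointing down, gripper open.
Joint ranges: [-2.96, 2.96], [-0.34, 2.1], [-1.41, 1.46], [0.24, 2.44], [-1.37, 4.51], [0.17, 1.92], [-2.96, 2.96]. Speed limits (rad/s): [2.39, 2.39, 3.14, 3.14, 3.14, 3.14, 3.14].

INTERFACE

Orientations are given as a rotation vector (axis times angle).
In Python, from bench import r gives the robot as it stands.
- The arm moves only by the tool apply_moves, never from a script. Its arguments are lists of equal length, an entry for each row: "dp": the shift along the tool's x, y, z scaled (see below), a list of three; "twist": the turn, a rotation vector about the tool's x, y, z scaled (see below), a list of three; "jaw": the closure in counts, from 0 (fully open) to 255 (shut). In form: {"dp": [[x, y, z], ...], "twist": [[rx, ry, rz], ...], "jaw": [jaw, ...]}. A call has 1 to 20 rows; each row shifts and turns the pose as measured when the row begins, along the tool's axes as they then stand; what a row does not reach is not made up. The controller multiplies each number of a shift by 12 cm and each number of a turn by 120 degrees. A row lasts 1/10 s, in which the tool goes at most 50 mm and 8.59 degrees, less where a joint would pass 70% of its speed; a pose out of reach is approached as far as the arm can. A call with a number of a shift or a turn outside -1 to 1 is refused whole. A call with a gripper value outside its range is refused whole. The fingers move at their own pace and stop on an object; "grip_force" is the grip in N (left out, the last holds). Time passes only in rows, so rows that do not move let the fingers close. It gives the time, the measured TCP pose, the force and the opening at its end, in the units of the state.
- r.get_obs(): the state, without advancing time (a new reading comes with each control period).
- r.grab_frame(name): name is "scene" or "top"; returns a dict with "color" (384x512x3 uint8, red, green, blue), "z_map" (384x512 float32, m along the optical axis (not along the pixel's ray), 0 where there is no reading), "intrinsics" (3x3 intrinsics, pixels), "R" (3x3) and "t" (3): a world point X has camera coordinates R X + t. Camera axes: x right, y down, z forward; pixel columns grow to the right and rows downward; lengths in m; the calibration is good to about 2 mm. A picture is of the moment at which its call begins.
- r.hand_in(): hands the job in, once; it reports no verdict.
The state is a dict: "clock": time; "joints": joint angles; "qvel": joint speeds; "tau": joint torques, N m; "tcp_pos": TCP position; "orientation": TCP orientation; "contact_force": force on the tool from outside, world axes, zero at the start; "moment": the same for the moment, N m; "grip_width": finger opening in m.
Only numpy, scipy, OpenCV 4.12 (cv2) and the standard library are available. Lean on these libraries where they do the work, as an engineer would, in place of code of your own. Each camera call takes 0.05 s, during which the arm holds its last target.

TASK

Get the lamp foot ready for its column: slide the big iron ballast ring over the capped stem, down until it lies flat on the foot, and leave it there; the cap stays on meanwhile to guard the thread. Then unscrew the brass cap (nobody knows whether its thread is right- or left-handed, so try it both ways), lift it straight off and finish while still holding it upright in the gripper over the lamp foot, at least 8 cm above where it sat. Do not knock the other things on the bench about.

Things in the scene. Friction and masses are not known exactly. Their poses are not given: they have to be found in the camera images.
- lamp_foot: Lamp foot fixed to the bench: round flared verdigris-green casting, 156 mm across, rim 7 mm high, rising to a flat landing 68 mm across and 26 mm above the bench. At its centre a steel hub, 37 mm in diameter, stands from the landing up to 54 mm above the bench and carries the cap. Under the cap the threaded stem (25 mm) reaches to 82 mm. Origin: centre of its underside; z up.
- landing (a point): Centre of the flat landing of the lamp foot, 26 mm above the bench, on the axis of hub and cap: where the ballast ring's underside comes to lie.
- cap: Knurled brass screw cap on the stem, 36 mm in diameter, 36 mm high, about 170 g, top edge bevelled. Origin: centre of its open lower rim, 54 mm above the bench when screwed on; z up to its closed top, then 90 mm above the bench. With the ballast ring home its upper 34 mm stand clear above the ring.
- cap_top (a point): Centre of the cap's top, on its axis. The thread is quick: the loosening way it turns nearly freely, rises 2 mm, and lifts straight off after 55 degrees; it stops hard at about 95, so turn 65 to 85. The wrong way it stops hard within about 15 degrees. Which way loosens (clockwise or counter-clockwise from above) differs between lamps and cannot be seen. Unturned it lifts 2 mm at most.
- ballast_ring: Dark cast-iron ring standing flat on the bench, 56 mm outside diameter, 40 mm bore, 30 mm high, about 0.26 kg; the bigger and taller of the two dark rings. Origin: centre of its underside; z along its bore. It passes over the cap with 2 mm and over the hub with 1.5 mm of clearance all round. Home, its underside is 26 mm and its top 56 mm above the bench.
- small_collar: Bystander: smaller dark steel collar, 44 mm outside, 24 mm bore, 22 mm high, flat on the bench; too small for the hub. Origin: centre of its underside.
- polish_jar: Bystander: amber glass jar, 60 mm across, 85 mm high. Origin: centre of its underside.
- tin: Bystander: bare metal tin, 70 mm across, 95 mm high. Origin: centre of its underside.
- screwdriver: Bystander: screwdriver lying on the bench at the right. Origin under its middle.
- brush: Bystander: hand brush lying on the bench at the left. Origin under its middle.
- candlestick: Bystander: small brass candlestick, 70 mm across the foot, 100 mm high. Origin: centre of its underside.
- finial: Bystander: brass lamp finial, 34 mm across, 52 mm high, standing beyond the lamp foot. Origin: centre of its underside.
Things that resemble listed ones, but are neither listed nor needed, are in the scene too. Leave any red look-alike of the cap alone. Leave any pink look-alike of the lamp_foot alone.

How it is judged:
By the outcome, as a careful person would: the job done as asked, in the order asked, and still so for the second after the job is handed in, while the arm keeps its last pose, push and grip.
It also fails if it takes over 58 s, if anything falls off the work surface, if the arm or the gripper's body presses on something with over 40 N, if the wrist force passes 120 N, or if a joint passes its speed limit or range.

## Working session

There is one attempt and no reset: what is moved stays moved. The work goes in short steps, Python scripts to look and compute and a tool call to move; the robot and the scene stay as the last step left them, time stands still between calls to the robot, and variables do not carry over. Pictures are saved under pics/ and viewed, and the job is handed in when it is done.

Besides the shell and the picture viewer there is one more tool, called after "Call:" by a JSON object that holds its "name" and its "arguments", one argument or row to a line. apply_moves: Moves the arm, as the interface text tells. Shifts and turns lie within -1 to 1; 1 stands for 12 cm of shift or 120 degrees of turn. Its arguments: {"type":"object","properties":{"dp":{"type":"array"},"twist":{"type":"array"},"jaw":{"type":"array"},"grip_force":{"type":"number"}},"required":["dp","twist","jaw"]}

```bash
ls; mkdir -p pics; python3 - <<'E'
from bench import r
import cv2,numpy as np
o=r.get_obs()
print({k:np.round(v,4) for k,v in o.items()}, r.hold_point_z)
for n in("scene","top"):
    f=r.grab_frame(n); np.savez(f"f_{n}.npz",**f)
    cv2.imwrite(f"pics/{n}0.png",cv2.resize(f["color"][:,:,::-1],(800,600),interpolation=cv2.INTER_CUBIC))
    print(n,f["intrinsics"],f["R"],f["t"])
E
```

```text
pics
{'clock': np.float64(0.0), 'joints': array([-1.4341,  0.4778,  0.0223,  1.5565, -0.0115,  1.1093, -0.0831]), 'qvel': array([ 0.0002, -0.0006, -0.0003,  0.0002,  0.0009, -0.0004,  0.0025]), 'tau': array([-1.70000e-03, -5.96446e+01,  1.60690e+00, -2.81200e+01,
        1.25000e-02,  9.30000e-03, -0.00000e+00]), 'tcp_pos': array([0.1635, 0.6546, 0.4037]), 'orientation': array([ 2.4751e+00,  1.9329e+00, -2.1000e-03]), 'contact_force': array([-0.0635,  0.6816, -0.3506]), 'moment': array([-0.0262, -0.0309, -0.0257]), 'grip_width': np.float64(0.0857)} 0.1547
scene [[382.31290406   0.         256.99174291]
 [  0.         382.31290406 185.28863987]
 [  0.           0.           1.        ]] [[ 0.34522157  0.93838725  0.01585661]
 [ 0.70519598 -0.2482107  -0.66414613]
 [-0.61929048  0.24045959 -0.7474346 ]] [-0.21649055 -0.33556082  1.42340303]
top [[476.64342556   0.         250.63420416]
 [  0.         476.64342556 192.19109076]
 [  0.           0.           1.        ]] [[-0.01180569 -0.99974844 -0.01907062]
 [-0.98463229  0.01494631 -0.17399958]
 [ 0.17424085  0.01672337 -0.98456105]] [0.04722426 0.56173199 1.52338444]
```

View pics/scene0.png

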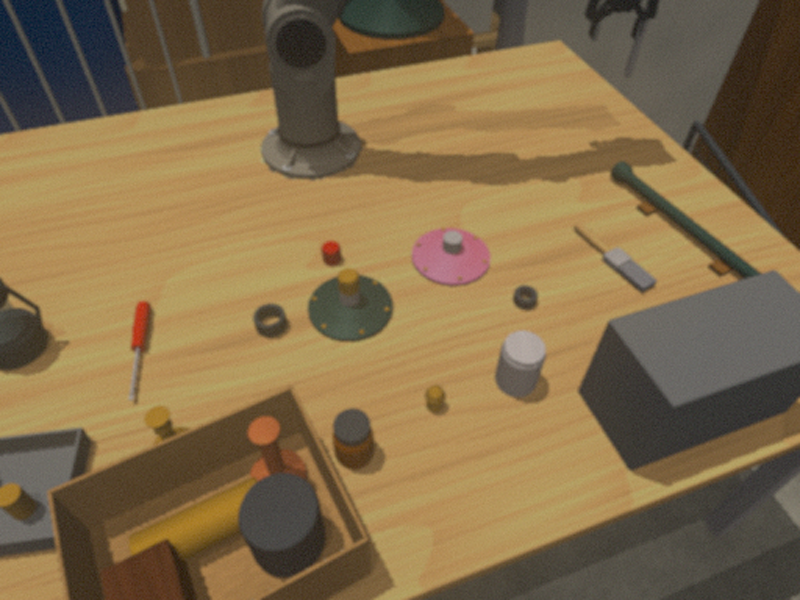

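View pics/top0.png

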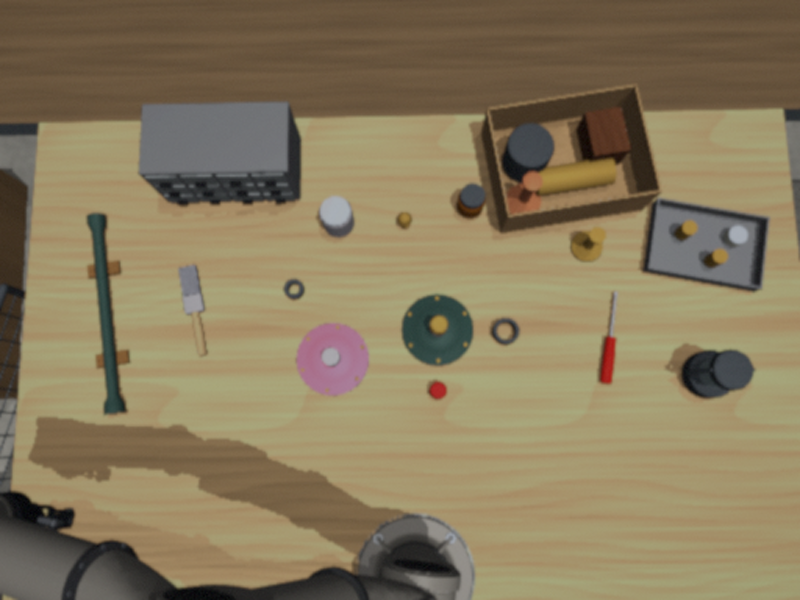

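The pictures show these candidates (800x600 pixels):
- **Ring:** big ring at top (505,331) / scene (270,320); the smaller collar is at top (294,289) / scene (525,297).
- **Foot:** green at top (438,330); the pink look-alike is at (332,358).
- **Cap:** brass on the green foot at top (438,325) / scene (348,282). Others are a red one at (438,390), brass pieces in the tray at (688,229) and (718,257), and the finial at (404,219).

I choose the ring at (505,331) and the green foot with its brass cap.

```bash
python3 - <<'E'
import cv2,numpy as np
S=np.load("f_scene.npz");T=np.load("f_top.npz")
a=cv2.resize(S["color"][150:230,150:262,::-1],None,fx=5,fy=5,interpolation=cv2.INTER_CUBIC)
b=cv2.resize(T["color"][180:260,245:345,::-1],None,fx=6,fy=6,interpolation=cv2.INTER_CUBIC)
cv2.imwrite("pics/cs.png",a);cv2.imwrite("pics/ct.png",b)
E
cat > h.py <<'E'
import numpy as np,cv2
def world(f,u,v,z=None):
    K=f["intrinsics"];
    d=np.array([(u-K[0,2])/K[0,0],(v-K[1,2])/K[1,1],1.]); 
    c=-f["R"].T@f["t"]; w=f["R"].T@d
    if z is not None: return c+w*(z-c[2])/w[2]
    return c,w/np.linalg.norm(w)
def cloud(f):
    K=f["intrinsics"];Z=f["z_map"];v,u=np.mgrid[:Z.shape[0],:Z.shape[1]]
    P=np.stack([(u-K[0,2])/K[0,0]*Z,(v-K[1,2])/K[1,1]*Z,Z],-1)
    W=(P-f["t"])@f["R"]; W[Z<=0]=np.nan
    return W
def tri(f1,p1,f2,p2):
    c1,w1=world(f1,*p1);c2,w2=world(f2,*p2)
    A=np.stack([w1,-w2],1);s=np.linalg.lstsq(A,c2-c1,rcond=None)[0]
    x1=c1+w1*s[0];x2=c2+w2*s[1]
    return (x1+x2)/2,np.linalg.norm(x1-x2)
E
```

```text
(no output)
```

View pics/cs.png

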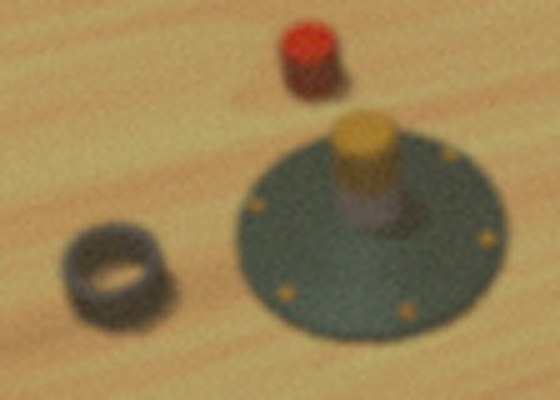

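View pics/ct.png

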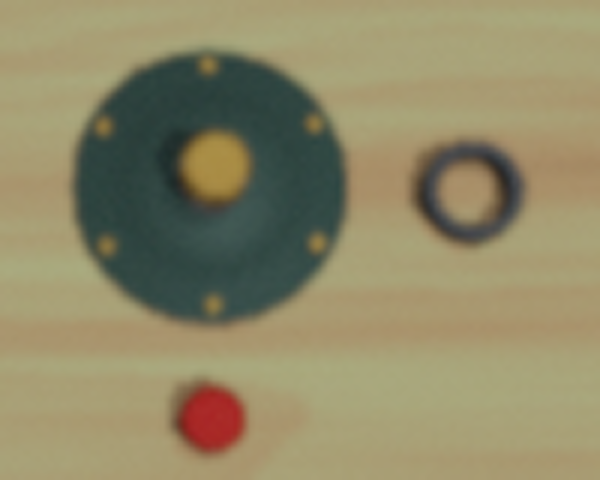

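The close crops confirm the choice. The big ring's top centre is at about scene-crop (114,262) and top-crop (470,191). The cap top is at scene-crop (364,133) and top-crop (216,164), sitting on the green foot.

```bash
python3 - <<'E'
import cv2,numpy as np
from h import *
S=dict(np.load("f_scene.npz"));T=dict(np.load("f_top.npz"))
s=lambda x,y:(150+(x+.5)/5-.5,150+(y+.5)/5-.5)
t=lambda x,y:(245+(x+.5)/6-.5,180+(y+.5)/6-.5)
for n,a,b in(("ring",(114,262),(470,191)),("cap",(364,133),(216,164)),("footrim",(372,240),(211,187))):
    x,e=tri(S,s(*a),T,t(*b));print(n,x.round(4),e.round(4))
x=world(T,*t(216,164),.09),world(S,*s(364,133),.09),world(T,*t(470,191),.03),world(S,*s(114,262),.03);print(np.round(x,4))
from scipy.optimize import least_squares
def fit(p,):
    (cx,cy),rad=cv2.minEnclosingCircle(p.astype(np.float32));return cx,cy,rad
for n,f in(("S",S),("T",T)):
    W=cloud(f)
    for nm,c,R,lo,hi in(("cap",x[0],.03,.08,.1),("ring",x[2],.04,.022,.04),("foot",x[0],.09,.004,.05)):
        m=(np.hypot(W[...,0]-c[0],W[...,1]-c[1])<R)&(W[...,2]>lo)&(W[...,2]<hi)
        P=W[m];print(n,nm,m.sum(),np.median(P,0).round(4),P[:,:2].min(0).round(4),P[:,:2].max(0).round(4), ((P[:,:2].min(0)+P[:,:2].max(0))/2).round(4),fit(P[:,:2]))
    m=(abs(W[...,0]-c[0])<.3)&(abs(W[...,1]-c[1])<.3)&(abs(W[...,2])<.006);print("bench z",np.median(W[m][:,2]))
# colour masks in top
hsv=cv2.cvtColor(T["color"],cv2.COLOR_RGB2HSV)
print(hsv[207,281],hsv[211,332],hsv[230,281],hsv[211,323])
# objects: heights around to avoid
W=cloud(T)
for nm,(u,v) in dict(fin=(404,219),collar=(294,289),jar=(472,198),tin=(336,212),cand=(590,245),redcap=(438,390),pink=(331,356),sd=(608,360)).items():
    print(nm,W[int(v*.64),int(u*.64)].round(3))
E
```

```text
ring [ 0.4977 -0.199   0.0288] 0.0008
cap [ 0.506  -0.0562  0.0899] 0.0001
footrim [ 5.06e-01 -5.67e-02  1.00e-04] 0.0008
[[ 0.506  -0.0561  0.09  ]
 [ 0.5061 -0.0562  0.09  ]
 [ 0.4976 -0.1985  0.03  ]
 [ 0.4986 -0.1995  0.03  ]]
S cap 127 [ 0.5085 -0.0579  0.0898] [ 0.4887 -0.0752] [ 0.5235 -0.0393] [ 0.5061 -0.0572] (0.5059764981269836, -0.05702665075659752, 0.018437866121530533)
S ring 183 [ 0.5002 -0.2023  0.0296] [ 0.4664 -0.2295] [ 0.5251 -0.1751] [ 0.4957 -0.2023] (0.49619460105895996, -0.20091378688812256, 0.030149703845381737)
S foot 1640 [ 0.5243 -0.0669  0.0148] [ 0.4247 -0.1398] [0.5933 0.0316] [ 0.509  -0.0541] (0.5060431957244873, -0.056337621062994, 0.08943065255880356)
bench z 0.0008495894655964065
T cap 104 [ 0.5042 -0.0543  0.0905] [ 0.4861 -0.0736] [ 0.5222 -0.0382] [ 0.5042 -0.0559] (0.5044733881950378, -0.055482108145952225, 0.018673086538910866)
T ring 112 [ 0.4982 -0.2016  0.0296] [ 0.4698 -0.2261] [ 0.5233 -0.173 ] [ 0.4965 -0.1995] (0.4979795217514038, -0.20103876292705536, 0.028540410101413727)
T foot 1569 [ 0.4995 -0.0546  0.0148] [ 0.4166 -0.145 ] [0.5936 0.0301] [ 0.5051 -0.0575] (0.5059542059898376, -0.056014835834503174, 0.08999798446893692)
bench z 0.00014138575919755677
[ 21 151 169] [ 18  72 124] [ 24 104 118] [ 18  98 169]
fin [0.741 0.013 0.047]
collar [0.603 0.255 0.001]
jar [ 0.775 -0.133  0.085]
tin [0.747 0.154 0.094]
cand [ 0.677 -0.382  0.053]
redcap [ 0.375 -0.054  0.035]
pink [0.448 0.17  0.054]
sd [ 0.434 -0.414  0.023]
```

```bash
cat >> h.py <<'E'
from scipy.spatial.transform import Rotation as Ro
def st():
    from bench import r
    o=r.get_obs();R=Ro.from_rotvec(o["orientation"])
    print("t",round(float(o["clock"]),2),"tcp",o["tcp_pos"].round(4),"hold",(o["tcp_pos"]+R.apply([0,0,r.hold_point_z])).round(4),"x",R.apply([1,0,0]).round(4),"z",R.apply([0,0,1]).round(4),"F",o["contact_force"].round(1),"M",o["moment"].round(2),"w",round(float(o["grip_width"]),4),"q",o["joints"].round(2))
    return o,R
def go(target,yaw=None):
    "target of hold point; prints dp total in units for current tool axes, and twist to exact-down at yaw"
    from bench import r
    o,R=st();h=o["tcp_pos"]+R.apply([0,0,r.hold_point_z])
    print("dp",(R.inv().apply(np.array(target)-h)/.12).round(3))
    if yaw is not None:
        G=Ro.from_matrix(np.array([[np.cos(yaw),np.sin(yaw),0],[np.sin(yaw),-np.cos(yaw),0],[0,0,-1.]]))
        print("twist",((R.inv()*G).as_rotvec()/np.radians(120)).round(4))
E
python3 - <<'E'
from h import *
import numpy as np
ps=np.radians(76-8.5*np.arange(10));
for p in ps:
    d=.045*np.array([.286,-.305])/.418
    print(np.round([ (d@[np.cos(p),np.sin(p)])/.12,(d@[np.sin(p),-np.cos(p)])/.12],2),end=' ')
E
```

```text
[-0.2   0.32] [-0.15  0.34] [-0.1   0.36] [-0.05  0.37] [0.01 0.38] [0.06 0.37] [0.12 0.36] [0.17 0.34] [0.22 0.31] [0.26 0.27]
```

Call:
{"name": "apply_moves", "arguments": {
  "dp": [
    [-0.2,0.32,0],
    [-0.15,0.34,0],
    [-0.1,0.36,0]
  ],
  "twist": [
    [0,0,0.07],
    [0,0,0.07],
    [0,0,0.07]
  ],
  "jaw": [0,0,0]
}}

```text
clock: 0.4
tcp_pos: [0.2515, 0.5593, 0.4012]
orientation: [-2.837, -1.347, 0.009]
contact_force: [0.9, 0.5, 0.4]
grip_width: 0.0856
```

Call:
{"name": "apply_moves", "arguments": {
  "dp": [
    [-0.05,0.37,0],
    [0.01,0.38,0],
    [0.06,0.37,0],
    [0.12,0.36,0],
    [0.17,0.34,0],
    [0.2,0.3,0]
  ],
  "twist": [
    [0,0,0.07],
    [0,0,0.07],
    [0,0,0.07],
    [0,0,0.07],
    [0,0,0.07],
    [0,0,0.07]
  ],
  "jaw": [0,0,0,0,0,0]
}}

```text
clock: 1.0
tcp_pos: [0.4403, 0.3517, 0.399]
orientation: [3.138, -0.025, -0.012]
contact_force: [0.0, 0.1, 0.1]
grip_width: 0.0852
```

```bash
python3 -c "
from h import *
go([.4975,-.1995,.15],0)"
```

```text
t 1.0 tcp [0.4403 0.3517 0.399 ] hold [0.4392 0.3511 0.2443] x [ 0.9999 -0.0157 -0.0074] z [-0.0074 -0.0034 -1.    ] F [0.  0.1 0.1] M [ 0.02 -0.07  0.01] w 0.0852 q [-1.12  0.31  0.41  1.85 -0.15  1.01 -0.66]
dp [0.564 4.578 0.797]
twist [ 0.0016  0.0035 -0.0075]
```

Call:
{"name": "apply_moves", "arguments": {
  "dp": [
    [0.05,0.38,0.06],
    [0.05,0.38,0.06],
    [0.05,0.38,0.06],
    [0.05,0.38,0.06],
    [0.05,0.38,0.06],
    [0.05,0.38,0.06],
    [0.05,0.38,0.06],
    [0.05,0.38,0.06],
    [0.05,0.38,0.06],
    [0.05,0.38,0.06],
    [0.05,0.38,0.06],
    [0.02,0.35,0.06]
  ],
  "twist": [
    [0.002,0.003,-0.007],
    [0,0,0],
    [0,0,0],
    [0,0,0],
    [0,0,0],
    [0,0,0],
    [0,0,0],
    [0,0,0],
    [0,0,0],
    [0,0,0],
    [0,0,0],
    [0,0,0]
  ],
  "jaw": [0,0,0,0,0,0,0,0,0,0,0,0]
}}

```text
clock: 2.2
tcp_pos: [0.5067, -0.2133, 0.3084]
orientation: [-3.139, 0.005, -0.005]
contact_force: [0.0, 0.2, 0.1]
grip_width: 0.0853
```

```bash
python3 -c "
from h import *
go([.4975,-.1995,.022],0)"
```

```text
t 2.2 tcp [ 0.5067 -0.2133  0.3084] hold [ 0.5072 -0.2128  0.1537] x [ 1.     -0.0033  0.003 ] z [ 0.003  0.003 -1.   ] F [0.  0.2 0.1] M [-0.03 -0.05 -0.05] w 0.0853 q [-0.16  0.44  0.57  1.98 -0.32  0.82  0.59]
dp [-0.084 -0.107  1.098]
twist [-0.0014 -0.0014 -0.0016]
```

Call:
{"name": "apply_moves", "arguments": {
  "dp": [
    [-0.08,-0.11,0.1],
    [0,0,0.3],
    [0,0,0.2],
    [0,0,0]
  ],
  "twist": [
    [-0.0014,-0.0014,-0.0016],
    [0,0,0],
    [0,0,0],
    [0,0,0]
  ],
  "jaw": [0,0,0,0]
}}

```text
clock: 2.6
tcp_pos: [0.4949, -0.21, 0.2339]
orientation: [3.136, -0.024, 0.0]
contact_force: [0.1, 0.3, 0.9]
grip_width: 0.0856
```

```bash
python3 -c "
from h import *
from bench import r
go([.4975,-.1995,.022],0)
for n,(a,b,c,d) in dict(scene=(150,290,110,270),top=(150,270,240,400)).items():
    f=r.grab_frame(n);cv2.imwrite('pics/p1'+n+'.png',cv2.resize(f['color'][a:b,c:d,::-1],None,fx=4,fy=4,interpolation=2))
"
```

```text
t 2.6 tcp [ 0.4949 -0.21    0.2339] hold [ 0.495  -0.2108  0.0792] x [ 9.999e-01 -1.550e-02  2.000e-04] z [ 2.e-04 -5.e-03 -1.e+00] F [0.1 0.3 0.9] M [-0.03 -0.03  0.04] w 0.0856 q [-0.1   0.53  0.5   2.04 -0.4   0.66  0.65]
dp [ 0.02  -0.097  0.476]
twist [ 0.0024 -0.0001 -0.0074]
```

View pics/p1scene.png

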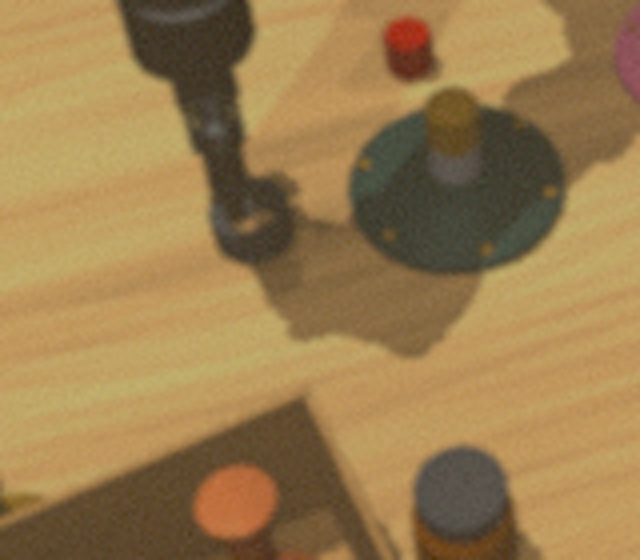

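View pics/p1top.png

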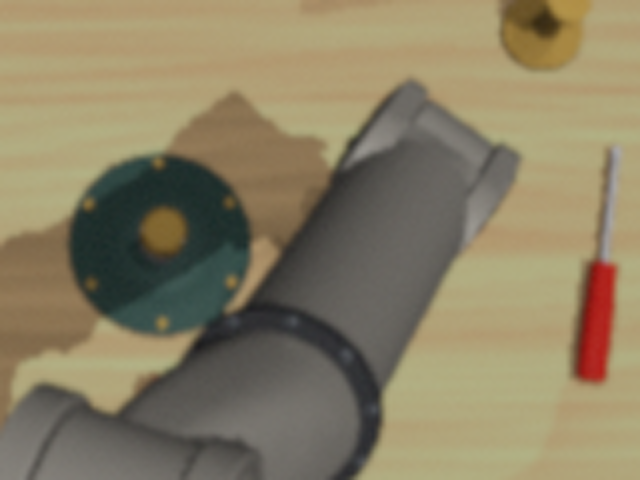

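The scene view shows the fingers over the ring near (250,220), with y still about 11 mm short. I'll correct that first and then go down.

Call:
{"name": "apply_moves", "arguments": {
  "dp": [
    [0.02,-0.097,0],
    [0,0,0],
    [0,0,0]
  ],
  "twist": [
    [0.0024,0,-0.0074],
    [0,0,0],
    [0,0,0]
  ],
  "jaw": [0,0,0]
}}

```text
clock: 3.0
tcp_pos: [0.5004, -0.1976, 0.2396]
orientation: [3.14, 0.005, 0.015]
contact_force: [-0.9, 0.0, -0.1]
grip_width: 0.0851
```

```bash
python3 -c "
from h import *
go([.4975,-.1995,.022],0)"
```

```text
t 3.0 tcp [ 0.5004 -0.1976  0.2396] hold [ 0.5019 -0.1978  0.0849] x [0.9999 0.0032 0.0095] z [ 0.0095 -0.0013 -1.    ] F [-0.9  0.  -0.1] M [-0.02 -0.01  0.07] w 0.0851 q [-0.13  0.52  0.5   2.04 -0.4   0.66  0.64]
dp [-0.042  0.013  0.524]
twist [ 0.0006 -0.0045  0.0015]
```

Call:
{"name": "apply_moves", "arguments": {
  "dp": [
    [0,0,0],
    [0,0,0]
  ],
  "twist": [
    [0,0,0],
    [0,0,0]
  ],
  "jaw": [0,0]
}}

```text
clock: 3.2
tcp_pos: [0.5011, -0.1971, 0.2409]
orientation: [3.14, 0.007, 0.019]
contact_force: [0.3, -0.9, -0.4]
grip_width: 0.0851
```

```bash
python3 -c "
from h import *
from bench import r
st();st()
r.grab_frame('top');st()
r.grab_frame('top');go([.4975,-.1995,.022],0)"
```

```text
t 3.2 tcp [ 0.5011 -0.1971  0.2409] hold [ 0.5029 -0.1974  0.0862] x [0.9999 0.0043 0.0119] z [ 0.0119 -0.0014 -0.9999] F [ 0.3 -0.9 -0.4] M [0.02 0.06 0.04] w 0.0851 q [-0.13  0.52  0.5   2.04 -0.4   0.66  0.64]
t 3.2 tcp [ 0.5011 -0.1971  0.2409] hold [ 0.5029 -0.1974  0.0862] x [0.9999 0.0043 0.0119] z [ 0.0119 -0.0014 -0.9999] F [ 0.3 -0.9 -0.4] M [0.02 0.06 0.04] w 0.0851 q [-0.13  0.52  0.5   2.04 -0.4   0.66  0.64]
t 3.25 tcp [ 0.5011 -0.1972  0.2408] hold [ 0.5029 -0.1974  0.0861] x [0.9999 0.0042 0.0118] z [ 0.0118 -0.0014 -0.9999] F [ 0.3 -1.  -0.2] M [ 0.02  0.01 -0.  ] w 0.0855 q [-0.13  0.52  0.5   2.04 -0.4   0.66  0.64]
t 3.3 tcp [ 0.501  -0.1972  0.2407] hold [ 0.5027 -0.1974  0.086 ] x [0.9999 0.0041 0.0115] z [ 0.0115 -0.0014 -0.9999] F [ 0.8 -0.3 -0.5] M [0.02 0.04 0.05] w 0.0856 q [-0.13  0.52  0.5   2.04 -0.4   0.66  0.64]
dp [-0.05   0.016  0.533]
twist [ 0.0007 -0.0055  0.0019]
```

Call:
{"name": "apply_moves", "arguments": {
  "dp": [
    [-0.045,0.015,0.1],
    [0,0,0.1],
    [0,0,0.1],
    [0,0,0]
  ],
  "twist": [
    [0.0007,-0.0055,0.002],
    [0,0,0],
    [0,0,0],
    [0,0,0]
  ],
  "jaw": [0,0,0,0]
}}

```text
clock: 3.7
tcp_pos: [0.4946, -0.1994, 0.2009]
orientation: [-3.141, 0.002, 0.004]
contact_force: [-0.6, 0.6, 0.7]
grip_width: 0.0853
```

```bash
python3 -c "
from h import *
go([.4975,-.1995,.022],0)"
```

```text
t 3.7 tcp [ 0.4946 -0.1994  0.2009] hold [ 0.4942 -0.1994  0.0462] x [ 1.     -0.0012 -0.0024] z [-2.4e-03  3.0e-04 -1.0e+00] F [-0.6  0.6  0.7] M [-0.03  0.01 -0.01] w 0.0853 q [-0.09  0.58  0.45  2.06 -0.44  0.59  0.68]
dp [0.028 0.001 0.202]
twist [-0.0001  0.0011 -0.0006]
```

Call:
{"name": "apply_moves", "arguments": {
  "dp": [
    [0.02,0,0.08],
    [0,0,0.08],
    [0,0,0.02],
    [0,0,0]
  ],
  "twist": [
    [0,0.001,0],
    [0,0,0],
    [0,0,0],
    [0,0,0]
  ],
  "jaw": [0,0,0,0]
}}

```text
clock: 4.1
tcp_pos: [0.497, -0.1996, 0.1763]
orientation: [-3.141, 0.002, 0.003]
contact_force: [0.3, -0.3, 0.1]
grip_width: 0.0855
```

```bash
python3 -c "
from h import *
go([.4975,-.1995,.022],0)"
```

```text
t 4.1 tcp [ 0.497  -0.1996  0.1763] hold [ 0.4967 -0.1995  0.0216] x [ 1.     -0.0015 -0.0018] z [-1.8e-03  5.0e-04 -1.0e+00] F [ 0.3 -0.3  0.1] M [-0.01 -0.04 -0.02] w 0.0855 q [-0.06  0.63  0.42  2.06 -0.47  0.55  0.7 ]
dp [ 0.006  0.    -0.003]
twist [-0.0002  0.0009 -0.0007]
```

Close gradually with a moderate force.

Call:
{"name": "apply_moves", "arguments": {
  "dp": [
    [0,0,0],
    [0,0,0],
    [0,0,0],
    [0,0,0],
    [0,0,0],
    [0,0,0],
    [0,0,0],
    [0,0,0]
  ],
  "twist": [
    [0,0,0],
    [0,0,0],
    [0,0,0],
    [0,0,0],
    [0,0,0],
    [0,0,0],
    [0,0,0],
    [0,0,0]
  ],
  "jaw": [60,80,100,120,255,255,255,255],
  "grip_force": 40
}}

```text
clock: 4.9
tcp_pos: [0.497, -0.1993, 0.1771]
orientation: [-3.141, 0.002, 0.002]
contact_force: [-0.2, -0.1, -1.0]
grip_width: 0.0556
```

```bash
python3 -c "
from h import *
go([.4975,-.1995,.022],0)"
```

```text
t 4.9 tcp [ 0.497  -0.1993  0.1771] hold [ 0.4968 -0.1992  0.0224] x [ 1.     -0.0013 -0.0011] z [-1.1e-03  8.0e-04 -1.0e+00] F [-0.2 -0.1 -1. ] M [-0.02 -0.02  0.03] w 0.0556 q [-0.06  0.62  0.42  2.06 -0.47  0.55  0.7 ]
dp [0.006 0.002 0.004]
twist [-0.0004  0.0005 -0.0006]
```

Call:
{"name": "apply_moves", "arguments": {
  "dp": [
    [0,0,-0.05],
    [0,0,-0.1],
    [0,0,-0.2],
    [0,0,-0.2],
    [0,0,-0.2],
    [0,0,-0.2],
    [0,0,-0.1],
    [0,0,0],
    [0,0,0]
  ],
  "twist": [
    [0,0,0],
    [0,0,0],
    [0,0,0],
    [0,0,0],
    [0,0,0],
    [0,0,0],
    [0,0,0],
    [0,0,0],
    [0,0,0]
  ],
  "jaw": [255,255,255,255,255,255,255,255,255]
}}

```text
clock: 5.8
tcp_pos: [0.4958, -0.1997, 0.3118]
orientation: [-3.14, 0.004, 0.002]
contact_force: [0.6, -0.3, -3.0]
grip_width: 0.0554
```

```bash
python3 -c "
from h import *
go([.506,-.056,.15],0)"
```

```text
t 5.8 tcp [ 0.4958 -0.1997  0.3118] hold [ 0.4957 -0.1994  0.1571] x [ 1.     -0.0028 -0.001 ] z [-0.001   0.0018 -1.    ] F [ 0.6 -0.3 -3. ] M [ 0.04  0.02 -0.05] w 0.0554 q [-0.2   0.41  0.58  2.01 -0.31  0.81  0.56]
dp [ 0.083 -1.195  0.061]
twist [-0.0009  0.0005 -0.0013]
```

Call:
{"name": "apply_moves", "arguments": {
  "dp": [
    [0,-0.1,0],
    [0.01,-0.2,0],
    [0.02,-0.2,0],
    [0.02,-0.2,0],
    [0.01,-0.2,0],
    [0,-0.15,0],
    [0,-0.08,0],
    [0,0,0],
    [0,0,0]
  ],
  "twist": [
    [0,0,0],
    [0,0,0],
    [0,0,0],
    [0,0,0],
    [0,0,0],
    [0,0,0],
    [0,0,0],
    [0,0,0],
    [0,0,0]
  ],
  "jaw": [255,255,255,255,255,255,255,255,255]
}}

```text
clock: 6.7
tcp_pos: [0.4996, -0.0534, 0.3031]
orientation: [-3.14, 0.003, 0.029]
contact_force: [-0.9, -0.9, -2.5]
grip_width: 0.0554
```

```bash
python3 -c "
from h import *
go([.506,-.056,.15],0)"
```

```text
t 6.7 tcp [ 0.4996 -0.0534  0.3031] hold [ 0.4967 -0.0532  0.1484] x [ 0.9998 -0.0018 -0.0186] z [-0.0186  0.0017 -0.9998] F [-0.9 -0.9 -2.5] M [-0.03 -0.01  0.02] w 0.0554 q [-0.48  0.37  0.57  2.08 -0.28  0.78  0.26]
dp [ 0.077  0.023 -0.015]
twist [-0.0008  0.0089 -0.0009]
```

Call:
{"name": "apply_moves", "arguments": {
  "dp": [
    [0.07,0.02,0],
    [0,0,0],
    [0,0,0]
  ],
  "twist": [
    [-0.001,0.009,-0.001],
    [0,0,0],
    [0,0,0]
  ],
  "jaw": [255,255,255]
}}

```text
clock: 7.0
tcp_pos: [0.5085, -0.0587, 0.3027]
orientation: [3.14, -0.005, 0.003]
contact_force: [-0.1, 1.0, -3.3]
grip_width: 0.0555
```

```bash
python3 -c "
from h import *
from bench import r
for n,(a,b,c,d) in dict(scene=(110,220,180,290),top=(150,270,220,340)).items():
    f=r.grab_frame(n);np.savez('f2_'+n+'.npz',**f);cv2.imwrite('pics/p2'+n+'.png',cv2.resize(f['color'][a:b,c:d,::-1],None,fx=5,fy=5,interpolation=2))
go([.506,-.056,.15],0)
"
```

```text
t 7.1 tcp [ 0.5086 -0.0585  0.3028] hold [ 0.5089 -0.0588  0.1481] x [ 1.     -0.0033  0.0023] z [ 0.0023 -0.0019 -1.    ] F [-0.2  0.4 -3.3] M [-0.   -0.01 -0.06] w 0.0556 q [-0.46  0.38  0.56  2.07 -0.29  0.77  0.27]
dp [-0.024 -0.023 -0.016]
twist [ 0.0009 -0.0011 -0.0016]
```

View pics/p2scene.png

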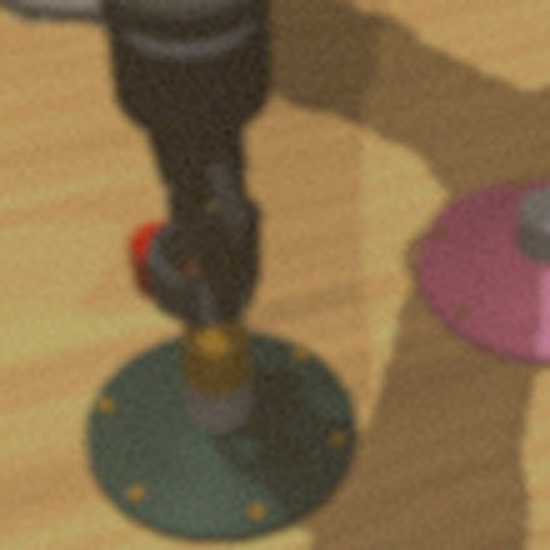

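View pics/p2top.png

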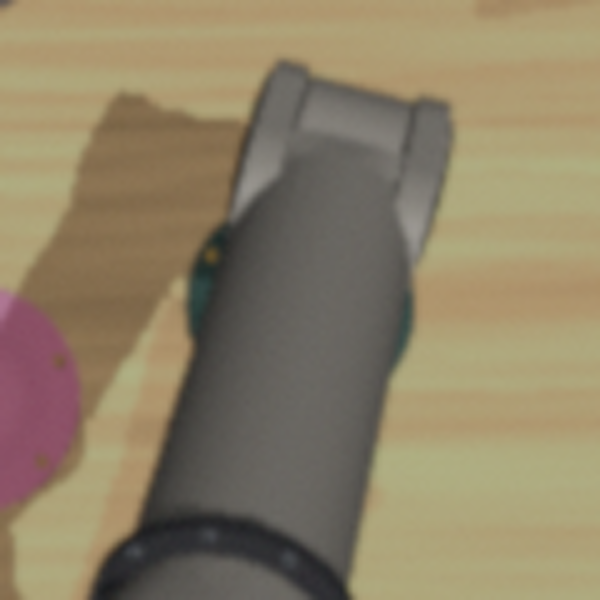

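The scene view shows the ring at about (205,275) above the cap at (215,345); the top view is blocked by the arm. I'll overlay predicted outlines to check the alignment.

```bash
cat >> h.py <<'E'
def proj(f,P):
    c=np.asarray(P)@f["R"].T+f["t"];k=f["intrinsics"]
    return np.stack([k[0,0]*c[...,0]/c[...,2]+k[0,2],k[1,1]*c[...,1]/c[...,2]+k[1,2]],-1)
def circ(c,r,n=72):
    a=np.linspace(0,2*np.pi,n);return np.stack([c[0]+r*np.cos(a),c[1]+r*np.sin(a),c[2]+0*a],-1)
def overlay(f,box,items,path,s=8):
    a,b,c,d=box
    im=cv2.resize(f["color"][a:b,c:d,::-1],None,fx=s,fy=s,interpolation=2).copy()
    for ctr,r,col in items:
        p=proj(f,circ(ctr,r));p=((p-[c,a]+.5)*s-.5)
        cv2.polylines(im,[np.round(p*8).astype(np.int32)],False,col,1,cv2.LINE_AA,3)
    cv2.imwrite(path,im)
E
python3 - <<'E'
from h import *
S=dict(np.load("f2_scene.npz"))
h=[.5089,-.0588];g=(0,255,0);m=(255,0,255)
overlay(S,(140,210,185,265),[([*h,.126],.028,g),([*h,.156],.028,g),([*h,.156],.02,g),([*h,.126],.02,g),([.5059,-.0562,.09],.0165,m),([.5059,-.0562,.086],.018,m),([.5059,-.0562,.054],.018,m)],"pics/p3.png")
E
```

```text
(no output)
```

View pics/p3.png

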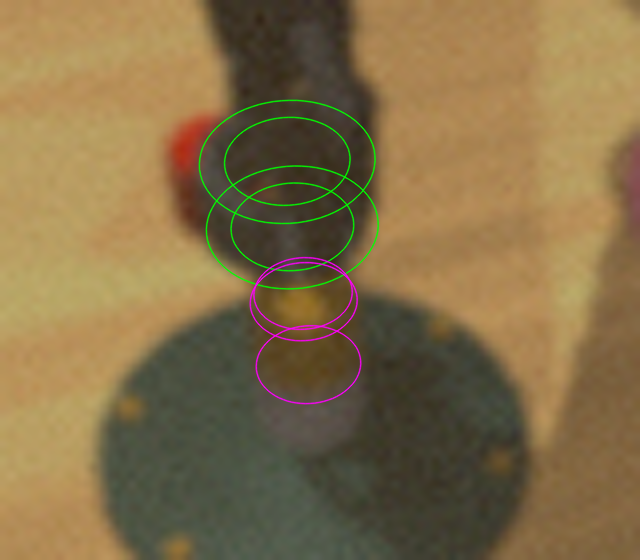

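Call:
{"name": "apply_moves", "arguments": {
  "dp": [
    [-0.024,-0.022,0.06],
    [0,0,0.08],
    [0,0,0.05],
    [0,0,0],
    [0,0,0]
  ],
  "twist": [
    [0.001,-0.001,-0.0016],
    [0,0,0],
    [0,0,0],
    [0,0,0],
    [0,0,0]
  ],
  "jaw": [255,255,255,255,255]
}}

```text
clock: 7.6
tcp_pos: [0.5049, -0.0559, 0.2774]
orientation: [-3.141, 0.0, 0.002]
contact_force: [0.6, -0.0, -2.2]
grip_width: 0.0553
```

```bash
python3 -c "
from h import *
go([.506,-.0562,.118],0)"
```

```text
t 7.6 tcp [ 0.5049 -0.0559  0.2774] hold [ 0.5046 -0.0558  0.1227] x [ 1.0e+00 -3.0e-04 -1.6e-03] z [-1.6e-03  5.0e-04 -1.0e+00] F [ 0.6 -0.  -2.2] M [ 0.   -0.01 -0.02] w 0.0553 q [-0.44  0.42  0.54  2.09 -0.32  0.71  0.3 ]
dp [0.012 0.003 0.039]
twist [-0.0002  0.0008 -0.0001]
```

Call:
{"name": "apply_moves", "arguments": {
  "dp": [
    [0.01,0.003,0.02],
    [0,0,0],
    [0,0,0]
  ],
  "twist": [
    [0,0.0008,0],
    [0,0,0],
    [0,0,0]
  ],
  "jaw": [255,255,255]
}}

```text
clock: 7.9
tcp_pos: [0.5064, -0.0564, 0.275]
orientation: [-3.141, 0.0, -0.001]
contact_force: [-0.3, -0.2, -2.9]
grip_width: 0.0554
```

```bash
python3 -c "
from h import *
from bench import r
S=r.grab_frame('scene')
o,R=st();h=(o['tcp_pos']+R.apply([0,0,.1547]));b=h[2]-.0224;h=h[:2]
g=(0,255,0);m=(255,0,255)
overlay(S,(140,210,185,265),[([*h,b],.028,g),([*h,b+.03],.028,g),([*h,b+.03],.02,g),([.5059,-.0562,.09],.0165,m),([.5059,-.0562,.086],.018,m),([.5059,-.0562,.054],.018,m)],'pics/p4.png')
cv2.imwrite('pics/p4r.png',cv2.resize(S['color'][140:210,185:265,::-1],None,fx=8,fy=8,interpolation=2))
go([.506,-.0562,.118],0)"
```

```text
t 7.95 tcp [ 0.5064 -0.0563  0.275 ] hold [ 0.5066 -0.0563  0.1203] x [ 1.e+00 -2.e-04  9.e-04] z [ 9.e-04  4.e-04 -1.e+00] F [ 0.2 -0.2 -3.2] M [ 0.01 -0.01 -0.  ] w 0.0555 q [-0.44  0.42  0.53  2.09 -0.33  0.71  0.31]
t 7.95 tcp [ 0.5064 -0.0563  0.275 ] hold [ 0.5066 -0.0563  0.1203] x [ 1.e+00 -2.e-04  9.e-04] z [ 9.e-04  4.e-04 -1.e+00] F [ 0.2 -0.2 -3.2] M [ 0.01 -0.01 -0.  ] w 0.0555 q [-0.44  0.42  0.53  2.09 -0.33  0.71  0.31]
dp [-0.005 -0.001  0.02 ]
twist [-0.0002 -0.0004 -0.0001]
```

View pics/p4.png

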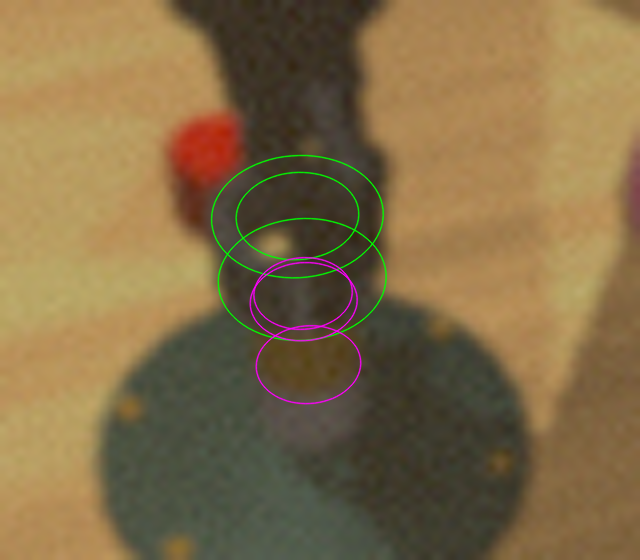

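View pics/p4r.png

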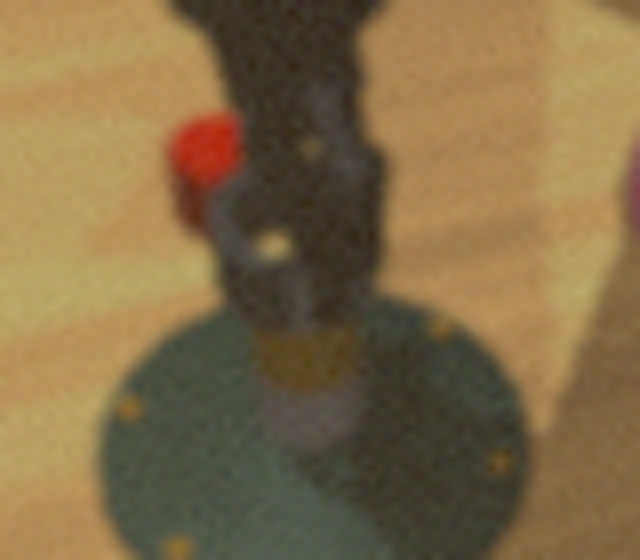

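The overlay matches to within about a pixel: ring edges at (212,215) and (383,215), concentric with the cap. I'll go down in small steps and watch the force.

Call:
{"name": "apply_moves", "arguments": {
  "dp": [
    [-0.005,0,0.03],
    [0,0,0.03],
    [0,0,0.03],
    [0,0,0]
  ],
  "twist": [
    [0,0,0],
    [0,0,0],
    [0,0,0],
    [0,0,0]
  ],
  "jaw": [255,255,255,255]
}}

```text
clock: 8.35
tcp_pos: [0.5059, -0.0562, 0.2636]
orientation: [-3.141, -0.0, -0.002]
contact_force: [-0.0, 0.1, -3.4]
grip_width: 0.0553
```

```bash
python3 -c "
from h import *
go([.506,-.0562,.100],0)"
```

```text
t 8.35 tcp [ 0.5059 -0.0562  0.2636] hold [ 0.5061 -0.0561  0.1089] x [1.     0.     0.0016] z [ 1.6e-03  6.0e-04 -1.0e+00] F [-0.   0.1 -3.4] M [-0.01  0.03  0.04] w 0.0553 q [-0.43  0.44  0.52  2.1  -0.35  0.68  0.32]
dp [-0.001  0.001  0.074]
twist [-0.0003 -0.0007  0.    ]
```

Bottom is at about 0.0865, already past the cap's top edge without contact.

Call:
{"name": "apply_moves", "arguments": {
  "dp": [
    [0,0,0.03],
    [0,0,0.04],
    [0,0,0.04],
    [0,0,0.03],
    [0,0,0]
  ],
  "twist": [
    [0,-0.0007,0],
    [0,0,0],
    [0,0,0],
    [0,0,0],
    [0,0,0]
  ],
  "jaw": [255,255,255,255,255]
}}

```text
clock: 8.85
tcp_pos: [0.5058, -0.0561, 0.2449]
orientation: [-3.141, -0.0, 0.001]
contact_force: [-0.0, -0.4, -2.6]
grip_width: 0.0556
```

```bash
python3 -c "
from h import *
go([.506,-.0562,.085],0)"
```

```text
t 8.85 tcp [ 0.5058 -0.0561  0.2449] hold [ 0.5056 -0.056   0.0902] x [ 1.e+00  2.e-04 -9.e-04] z [-9.e-04  7.e-04 -1.e+00] F [-0.  -0.4 -2.6] M [ 0.01 -0.06 -0.02] w 0.0556 q [-0.41  0.47  0.5   2.1  -0.37  0.65  0.34]
dp [0.003 0.002 0.043]
twist [-0.0003  0.0004  0.0001]
```

Call:
{"name": "apply_moves", "arguments": {
  "dp": [
    [0.002,0.002,0.03],
    [0,0,0.04],
    [0,0,0.04],
    [0,0,0.03],
    [0,0,0]
  ],
  "twist": [
    [0,0.0004,0],
    [0,0,0],
    [0,0,0],
    [0,0,0],
    [0,0,0]
  ],
  "jaw": [255,255,255,255,255]
}}

```text
clock: 9.35
tcp_pos: [0.5059, -0.0559, 0.2265]
orientation: [-3.14, -0.001, 0.001]
contact_force: [-0.6, -0.1, -2.8]
grip_width: 0.0557
```

```bash
python3 -c "
from h import *
go([.506,-.0562,.0484],0)"
```

```text
t 9.35 tcp [ 0.5059 -0.0559  0.2265] hold [ 0.5058 -0.0557  0.0718] x [ 1.e+00  5.e-04 -7.e-04] z [-7.0e-04  1.3e-03 -1.0e+00] F [-0.6 -0.1 -2.8] M [0.05 0.09 0.04] w 0.0557 q [-0.39  0.51  0.47  2.11 -0.4   0.61  0.37]
dp [0.002 0.004 0.195]
twist [-0.0006  0.0004  0.0002]
```

Call:
{"name": "apply_moves", "arguments": {
  "dp": [
    [0.001,0.003,0.04],
    [0,0,0.04],
    [0,0,0.04],
    [0,0,0.03],
    [0,0,0]
  ],
  "twist": [
    [-0.0006,0.0004,0],
    [0,0,0],
    [0,0,0],
    [0,0,0],
    [0,0,0]
  ],
  "jaw": [255,255,255,255,255]
}}

```text
clock: 9.85
tcp_pos: [0.5058, -0.0558, 0.2067]
orientation: [-3.141, -0.002, 0.001]
contact_force: [-0.3, 1.3, -2.9]
grip_width: 0.0554
```

```bash
python3 -c "
from h import *
go([.506,-.0562,.0484],0)"
```

```text
t 9.85 tcp [ 0.5058 -0.0558  0.2067] hold [ 0.5057 -0.0557  0.052 ] x [ 1.0e+00  1.1e-03 -7.0e-04] z [-7.e-04  6.e-04 -1.e+00] F [-0.3  1.3 -2.9] M [0.22 0.13 0.03] w 0.0554 q [-0.36  0.54  0.44  2.12 -0.42  0.57  0.39]
dp [0.003 0.004 0.03 ]
twist [-0.0003  0.0004  0.0005]
```

Call:
{"name": "apply_moves", "arguments": {
  "dp": [
    [0.001,0.003,0.012],
    [0,0,0.012],
    [0,0,0.01],
    [0,0,0]
  ],
  "twist": [
    [0,0,0],
    [0,0,0],
    [0,0,0],
    [0,0,0]
  ],
  "jaw": [255,255,255,255]
}}

```text
clock: 10.25
tcp_pos: [0.5059, -0.0561, 0.2032]
orientation: [-3.14, -0.002, 0.002]
contact_force: [-1.7, 1.9, -3.8]
grip_width: 0.0549
```

```bash
python3 -c "
from h import *
go([.506,-.0562,.0484],0)"
```

```text
t 10.25 tcp [ 0.5059 -0.0561  0.2032] hold [ 0.5057 -0.0558  0.0485] x [ 1.      0.0011 -0.0013] z [-0.0013  0.002  -1.    ] F [-1.7  1.9 -3.8] M [ 0.27  0.25 -0.  ] w 0.0549 q [-0.36  0.55  0.44  2.12 -0.43  0.56  0.39]
dp [0.003 0.003 0.   ]
twist [-0.001   0.0006  0.0005]
```

Call:
{"name": "apply_moves", "arguments": {
  "dp": [
    [0.002,0.003,0.01],
    [0,0,0.01],
    [0,0,0]
  ],
  "twist": [
    [-0.001,0.0006,0],
    [0,0,0],
    [0,0,0]
  ],
  "jaw": [255,255,255]
}}

```text
clock: 10.55
tcp_pos: [0.5058, -0.0563, 0.2034]
orientation: [-3.138, -0.001, 0.001]
contact_force: [-1.4, 2.0, -3.7]
grip_width: 0.0555
```

```bash
python3 -c "
from h import *
go([.506,-.0562,.0484],0)"
```

```text
t 10.55 tcp [ 0.5058 -0.0563  0.2034] hold [ 0.5057 -0.0558  0.0487] x [ 1.e+00  8.e-04 -8.e-04] z [-8.0e-04  3.5e-03 -1.0e+00] F [-1.4  2.  -3.7] M [0.28 0.22 0.02] w 0.0555 q [-0.36  0.55  0.44  2.12 -0.43  0.56  0.39]
dp [0.002 0.004 0.002]
twist [-0.0017  0.0004  0.0004]
```

Call:
{"name": "apply_moves", "arguments": {
  "dp": [
    [0,0,0],
    [0,0,0],
    [0,0,0],
    [0,0,0],
    [0,0,0]
  ],
  "twist": [
    [0,0,0],
    [0,0,0],
    [0,0,0],
    [0,0,0],
    [0,0,0]
  ],
  "jaw": [80,70,60,40,40]
}}

```text
clock: 11.05
tcp_pos: [0.5077, -0.0576, 0.2041]
orientation: [-3.141, 0.001, -0.008]
contact_force: [0.7, 0.7, -0.1]
grip_width: 0.0719
```

```bash
python3 -c "
from h import *
go([.506,-.0562,.0784],0)"
```

```text
t 11.05 tcp [ 0.5077 -0.0576  0.2041] hold [ 0.5085 -0.0575  0.0494] x [ 1.0e+00 -3.0e-04  5.1e-03] z [ 0.0051  0.001  -1.    ] F [ 0.7  0.7 -0.1] M [ 0.02 -0.01  0.01] w 0.0719 q [-0.36  0.55  0.44  2.12 -0.43  0.56  0.39]
dp [-0.019 -0.011 -0.241]
twist [-0.0005 -0.0024 -0.0002]
```

Call:
{"name": "apply_moves", "arguments": {
  "dp": [
    [-0.015,-0.01,-0.05],
    [0,0,-0.1],
    [0,0,-0.15],
    [0,0,-0.15],
    [0,0,-0.15],
    [0,0,-0.05],
    [0,0,0]
  ],
  "twist": [
    [0,-0.002,0],
    [0,0,0],
    [0,0,0],
    [0,0,0],
    [0,0,0],
    [0,0,0],
    [0,0,0]
  ],
  "jaw": [40,40,40,40,40,40,40]
}}

```text
clock: 11.75
tcp_pos: [0.5056, -0.0567, 0.2887]
orientation: [-3.14, 0.002, -0.003]
contact_force: [0.8, -0.3, -1.2]
grip_width: 0.0716
```

```bash
python3 -c "
from h import *
from bench import r
S=r.grab_frame('scene');np.savez('f5.npz',**S)
g=(0,255,0);m=(255,0,255);h=[.5059,-.0562]
it=[([*h,.056],.028,g),([*h,.056],.02,g),([*h,.026],.028,g),([*h,.09],.0165,m)]
overlay(S,(145,215,185,265),it,'pics/p5.png')
overlay(S,(145,215,185,265),[],'pics/p5r.png')
W=cloud(S);d=np.hypot(W[...,0]-h[0],W[...,1]-h[1])
for lo,hi in((.021,.027),):
  k=(d>lo)&(d<hi)&(W[...,2]>.04)&(W[...,2]<.075);P=W[k];print(len(P),P[:,2].round(4))
  if len(P)>5:
    A=np.c_[P[:,:2]-h,np.ones(len(P))];print(np.linalg.lstsq(A,P[:,2],rcond=None)[0])
go([.506,-.0562,.0784],0)"
```

```text
103 [0.0579 0.0575 0.0539 0.0586 0.0556 0.0578 0.0565 0.0598 0.0572 0.057
 0.0557 0.055  0.0595 0.058  0.0559 0.0545 0.0559 0.0548 0.0588 0.0585
 0.0587 0.0552 0.0558 0.0547 0.0575 0.0545 0.0577 0.0576 0.051  0.0541
 0.0555 0.0573 0.0564 0.0554 0.0555 0.0466 0.0558 0.0558 0.0565 0.0589
 0.0574 0.0559 0.0567 0.0511 0.0503 0.0443 0.0558 0.0555 0.0558 0.0568
 0.0597 0.0576 0.0564 0.0565 0.0558 0.0537 0.0524 0.052  0.0466 0.054
 0.0557 0.0569 0.0561 0.0573 0.0562 0.0557 0.0549 0.0545 0.0556 0.053
 0.0505 0.0483 0.0425 0.0517 0.0538 0.0549 0.055  0.0518 0.053  0.0507
 0.0485 0.0463 0.0439 0.049  0.0497 0.0506 0.0489 0.0515 0.0487 0.049
 0.0457 0.0427 0.0411 0.0445 0.0469 0.044  0.045  0.0421 0.0403 0.0425
 0.0419 0.0426 0.0415]
[-0.20800563 -0.03214317  0.05577563]
t 11.8 tcp [ 0.5055 -0.0567  0.2882] hold [ 0.5057 -0.0566  0.1335] x [ 1.     -0.0011  0.0012] z [ 0.0012  0.001  -1.    ] F [-0.7 -0.1 -0.2] M [-0.05  0.01  0.  ] w 0.0721 q [-0.46  0.4   0.55  2.08 -0.31  0.73  0.29]
dp [ 0.002 -0.003  0.459]
twist [-0.0005 -0.0006 -0.0005]
```

View pics/p5.png

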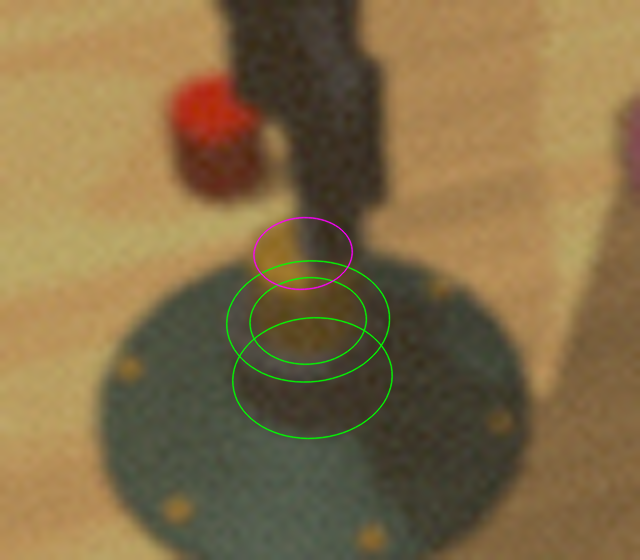

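View pics/p5r.png

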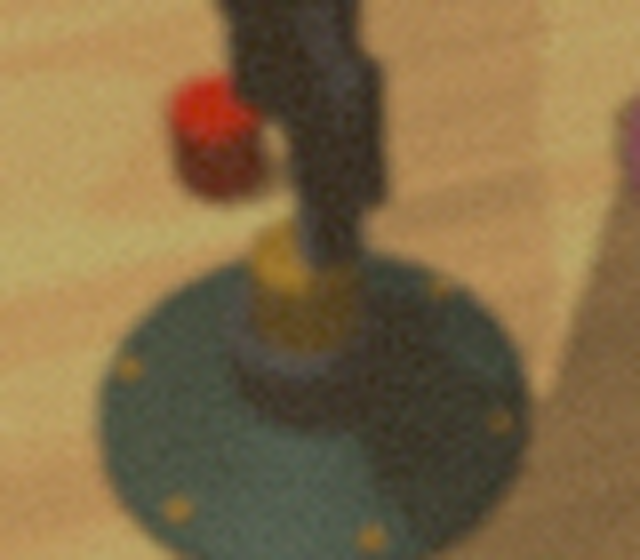

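The ring is home: its top reads 0.056 m and the overlay matches at (308,322). Next is the cap, gripped with the grasp point at z = 0.079.

Call:
{"name": "apply_moves", "arguments": {
  "dp": [
    [0.002,-0.003,0.1],
    [0,0,0.15],
    [0,0,0.12],
    [0,0,0.05],
    [0,0,0],
    [0,0,0]
  ],
  "twist": [
    [-0.0005,-0.0006,0],
    [0,0,0],
    [0,0,0],
    [0,0,0],
    [0,0,0],
    [0,0,0]
  ],
  "jaw": [40,40,40,40,40,40]
}}

```text
clock: 12.4
tcp_pos: [0.5037, -0.0559, 0.2302]
orientation: [3.141, -0.001, -0.012]
contact_force: [-0.0, -0.9, 0.7]
grip_width: 0.0718
```

```bash
python3 -c "
from h import *
go([.506,-.0562,.079],0)"
```

```text
t 12.4 tcp [ 0.5037 -0.0559  0.2302] hold [ 0.5025 -0.0561  0.0755] x [ 1.0e+00 -8.0e-04 -7.8e-03] z [-0.0078 -0.001  -1.    ] F [-0.  -0.9  0.7] M [ 0.02  0.01 -0.01] w 0.0718 q [-0.4   0.5   0.48  2.11 -0.39  0.62  0.36]
dp [ 0.029  0.001 -0.029]
twist [ 0.0005  0.0037 -0.0004]
```

Call:
{"name": "apply_moves", "arguments": {
  "dp": [
    [0.027,0.001,-0.029],
    [0,0,0],
    [0,0,0]
  ],
  "twist": [
    [0.0005,0.0035,0],
    [0,0,0],
    [0,0,0]
  ],
  "jaw": [40,40,40]
}}

```text
clock: 12.7
tcp_pos: [0.5078, -0.0562, 0.2348]
orientation: [-3.141, 0.002, -0.003]
contact_force: [0.2, 0.2, 0.2]
grip_width: 0.0717
```

```bash
python3 -c "
from h import *
go([.506,-.0562,.079],0)"
```

```text
t 12.7 tcp [ 0.5078 -0.0562  0.2348] hold [ 0.5081 -0.0562  0.0801] x [ 1.     -0.001   0.0019] z [ 1.9e-03  2.0e-04 -1.0e+00] F [0.2 0.2 0.2] M [-0.04  0.01 -0.03] w 0.0717 q [-0.4   0.49  0.49  2.11 -0.39  0.63  0.36]
dp [-0.017  0.     0.009]
twist [-0.0001 -0.0009 -0.0005]
```

Call:
{"name": "apply_moves", "arguments": {
  "dp": [
    [-0.014,0,0.008],
    [0,0,0],
    [0,0,0],
    [0,0,0]
  ],
  "twist": [
    [0,-0.0009,0],
    [0,0,0],
    [0,0,0],
    [0,0,0]
  ],
  "jaw": [60,90,110,125],
  "grip_force": 40
}}

```text
clock: 13.1
tcp_pos: [0.5062, -0.0561, 0.2346]
orientation: [-3.141, 0.001, -0.003]
contact_force: [0.3, -0.3, -0.3]
grip_width: 0.0437
```

```bash
python3 -c "
from h import *
go([.506,-.0562,.079],0)"
```

```text
t 13.1 tcp [ 0.5062 -0.0561  0.2346] hold [ 0.5064 -0.056   0.0799] x [ 1.0e+00 -8.0e-04  1.6e-03] z [ 1.6e-03  6.0e-04 -1.0e+00] F [ 0.3 -0.3 -0.3] M [-0.01 -0.03  0.01] w 0.0437 q [-0.4   0.49  0.49  2.11 -0.39  0.62  0.36]
dp [-0.004  0.001  0.008]
twist [-0.0003 -0.0008 -0.0004]
```

Call:
{"name": "apply_moves", "arguments": {
  "dp": [
    [0,0,0.008],
    [0,0,0],
    [0,0,0],
    [0,0,0],
    [0,0,0],
    [0,0,0]
  ],
  "twist": [
    [0,-0.0008,0],
    [0,0,0],
    [0,0,0],
    [0,0,0],
    [0,0,0],
    [0,0,0]
  ],
  "jaw": [255,255,255,255,255,255],
  "grip_force": 50
}}

```text
clock: 13.7
tcp_pos: [0.5063, -0.0562, 0.2344]
orientation: [-3.14, 0.001, 0.0]
contact_force: [-0.4, 0.8, 1.3]
grip_width: 0.0349
```

```bash
python3 -c "
from h import *
go([.506,-.0562,.079],0)"
```

```text
t 13.7 tcp [ 0.5063 -0.0562  0.2344] hold [ 0.5062 -0.056   0.0797] x [ 1.e+00 -9.e-04 -3.e-04] z [-3.0e-04  1.5e-03 -1.0e+00] F [-0.4  0.8  1.3] M [ 0.03  0.09 -0.02] w 0.0349 q [-0.4   0.49  0.49  2.11 -0.39  0.63  0.36]
dp [-0.002  0.002  0.006]
twist [-0.0007  0.0001 -0.0005]
```

Call:
{"name": "apply_moves", "arguments": {
  "dp": [
    [0,0,0],
    [0,0,0],
    [0,0,0],
    [0,0,0]
  ],
  "twist": [
    [0,0,-0.04],
    [0,0,-0.04],
    [0,0,-0.04],
    [0,0,-0.04]
  ],
  "jaw": [255,255,255,255]
}}

```text
clock: 14.1
tcp_pos: [0.5062, -0.0558, 0.2345]
orientation: [-3.093, -0.54, 0.001]
contact_force: [-0.7, 0.8, 3.8]
grip_width: 0.0354
```

```bash
python3 -c "
from h import *
go([.506,-.0562,.079],0)"
```

```text
t 14.1 tcp [ 0.5062 -0.0558  0.2345] hold [ 0.506  -0.0556  0.0798] x [ 9.409e-01  3.388e-01 -6.000e-04] z [-0.0012  0.0016 -1.    ] F [-0.7  0.8  3.8] M [ 0.17  0.22 -0.06] w 0.0354 q [-0.33  0.48  0.39  2.1  -0.31  0.62  0.63]
dp [-0.002  0.005  0.006]
twist [-0.0009  0.0004  0.165 ]
```

It turned 20° counter-clockwise with almost no torque, so that's the loosening way. I'll go on to about 72°.

Call:
{"name": "apply_moves", "arguments": {
  "dp": [
    [0,0,0],
    [0,0,0],
    [0,0,0],
    [0,0,0],
    [0,0,-0.004],
    [0,0,-0.004]
  ],
  "twist": [
    [0,0,-0.06],
    [0,0,-0.06],
    [0,0,-0.06],
    [0,0,-0.06],
    [0,0,-0.06],
    [0,0,-0.06]
  ],
  "jaw": [255,255,255,255,255,255]
}}

```text
clock: 14.7
tcp_pos: [0.5057, -0.056, 0.2366]
orientation: [-2.651, -1.678, 0.002]
contact_force: [-0.2, 0.8, -2.1]
grip_width: 0.0346
```

```bash
python3 -c "
from h import *
go([.506,-.0562,.081],1.27)"
```

```text
t 14.7 tcp [ 0.5057 -0.056   0.2366] hold [ 0.5052 -0.0556  0.0819] x [0.4278 0.9039 0.0011] z [-0.0029  0.0025 -1.    ] F [-0.2  0.8 -2.1] M [-0.01 -0.01  0.03] w 0.0346 q [-0.16  0.45  0.18  2.09 -0.14  0.61  1.25]
dp [-0.002  0.008  0.007]
twist [-0.0017 -0.0006 -0.0675]
```

Call:
{"name": "apply_moves", "arguments": {
  "dp": [
    [0,0,0],
    [0,0,0],
    [0,0,0]
  ],
  "twist": [
    [0,0,-0.04],
    [0,0,-0.03],
    [0,0,0]
  ],
  "jaw": [255,255,255]
}}

```text
clock: 15.0
tcp_pos: [0.5054, -0.0563, 0.2362]
orientation: [-2.513, -1.878, 0.001]
contact_force: [-0.1, 0.9, 2.5]
grip_width: 0.035
```

```bash
python3 -c "
from h import *
o,R=st();x=R.apply([1,0,0]);print(np.degrees(np.arctan2(x[1],x[0])))"
```

```text
t 15.0 tcp [ 0.5054 -0.0563  0.2362] hold [ 0.5049 -0.0559  0.0816] x [0.2833 0.959  0.0018] z [-0.0033  0.0029 -1.    ] F [-0.1  0.9  2.5] M [0.12 0.08 0.03] w 0.035 q [-0.13  0.45  0.14  2.09 -0.11  0.61  1.38]
73.54357861563568
```

Turned to 73.5° with the 2 mm rise. Now the lift, slowly at first.

Call:
{"name": "apply_moves", "arguments": {
  "dp": [
    [0,0,-0.03],
    [0,0,-0.04],
    [0,0,-0.05],
    [0,0,0]
  ],
  "twist": [
    [0,0,0],
    [0,0,0],
    [0,0,0],
    [0,0,0]
  ],
  "jaw": [255,255,255,255]
}}

```text
clock: 15.4
tcp_pos: [0.505, -0.0564, 0.2512]
orientation: [-2.517, -1.872, 0.004]
contact_force: [0.2, 0.4, -1.3]
grip_width: 0.035
```

```bash
python3 -c "
from h import *
st()"
```

```text
t 15.4 tcp [ 0.505  -0.0564  0.2512] hold [ 0.5043 -0.0561  0.0965] x [0.2878 0.9577 0.001 ] z [-0.0049  0.0025 -1.    ] F [ 0.2  0.4 -1.3] M [ 0.   -0.02  0.02] w 0.035 q [-0.13  0.42  0.15  2.08 -0.11  0.65  1.37]
```

Call:
{"name": "apply_moves", "arguments": {
  "dp": [
    [0.003,0.005,-0.08],
    [0,0,-0.1],
    [0,0,-0.12],
    [0,0,-0.12],
    [0,0,-0.12],
    [0,0,-0.12],
    [0,0,-0.1],
    [0,0,-0.05],
    [0,0,0],
    [0,0,0]
  ],
  "twist": [
    [0,0,0],
    [0,0,0],
    [0,0,0],
    [0,0,0],
    [0,0,0],
    [0,0,0],
    [0,0,0],
    [0,0,0],
    [0,0,0],
    [0,0,0]
  ],
  "jaw": [255,255,255,255,255,255,255,255,255,255]
}}

```text
clock: 16.4
tcp_pos: [0.5058, -0.0565, 0.3586]
orientation: [-2.52, -1.871, -0.001]
contact_force: [-0.2, 0.0, -2.4]
grip_width: 0.0347
```

```bash
python3 -c "
from h import *
from bench import r
go([.506,-.0562,.195],1.285)
for n,(a,b,c,d) in dict(scene=(100,220,160,290),top=(130,270,220,350)).items():
    f=r.grab_frame(n);np.savez('f6_'+n+'.npz',**f);overlay(f,(a,b,c,d),[],'pics/p6'+n+'.png',s=5)
"
```

```text
t 16.4 tcp [ 0.5058 -0.0565  0.3586] hold [ 0.5056 -0.0561  0.2039] x [0.2891 0.9573 0.0021] z [-0.0015  0.0027 -1.    ] F [-0.2  0.  -2.4] M [-0.04  0.01  0.05] w 0.0347 q [-0.16  0.26  0.18  2.   -0.06  0.88  1.33]
dp [0.    0.004 0.074]
twist [-0.0011 -0.001  -0.0036]
```

View pics/p6scene.png

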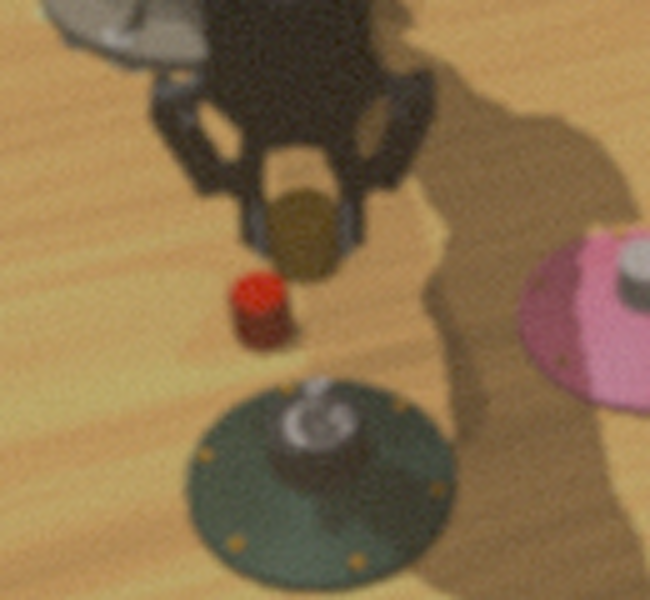

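View pics/p6top.png

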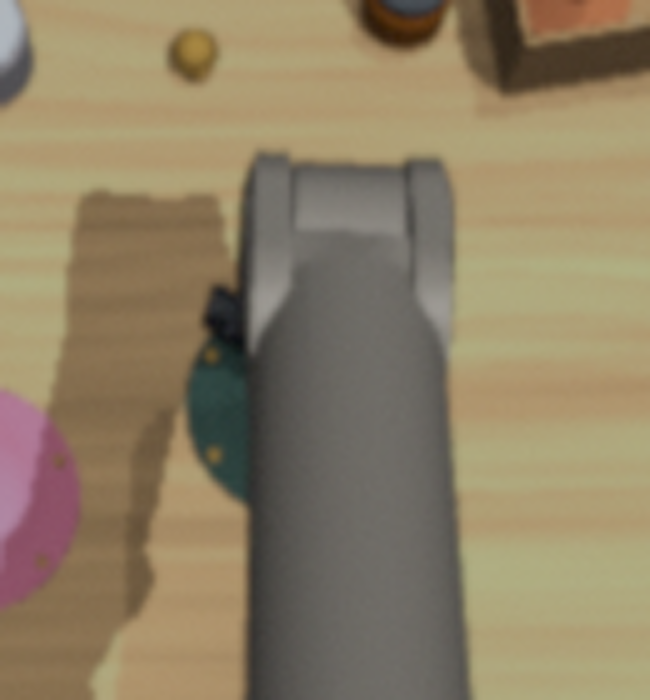

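The scene view shows the cap upright in the jaws at (305,235), the bare stem at (318,400) and the ring low around the hub at (320,440). I'll let it settle, check the ring once more and hand in.

Call:
{"name": "apply_moves", "arguments": {
  "dp": [
    [0,0,0],
    [0,0,0],
    [0,0,0]
  ],
  "twist": [
    [0,0,0],
    [0,0,0],
    [0,0,0]
  ],
  "jaw": [255,255,255]
}}

```text
clock: 16.8
tcp_pos: [0.5053, -0.0565, 0.3566]
orientation: [-2.518, -1.87, 0.005]
contact_force: [0.5, -0.2, -1.7]
grip_width: 0.035
```

```bash
python3 -c "
from h import *
from bench import r
S=r.grab_frame('scene');h=[.5059,-.0562]
g=(0,255,0)
overlay(S,(150,220,185,265),[([*h,.056],.028,g),([*h,.026],.028,g)],'pics/p7.png')
W=cloud(S);d=np.hypot(W[...,0]-h[0],W[...,1]-h[1])
k=(d>.021)&(d<.027)&(W[...,2]>.05)&(W[...,2]<.065);P=W[k]
print(len(P),np.median(P[:,2]),np.linalg.lstsq(np.c_[P[:,:2]-h,np.ones(len(P))],P[:,2],rcond=None)[0])
st()"
```

```text
84 0.056275994649245334 [-0.02177492 -0.009048    0.05605838]
t 16.85 tcp [ 0.5053 -0.0564  0.3566] hold [ 0.5044 -0.0561  0.2019] x [2.890e-01 9.573e-01 7.000e-04] z [-0.0055  0.0024 -1.    ] F [ 0.3 -0.2 -2.1] M [-0.02 -0.08  0.  ] w 0.0346 q [-0.16  0.26  0.18  2.01 -0.06  0.88  1.33]
```

View pics/p7.png

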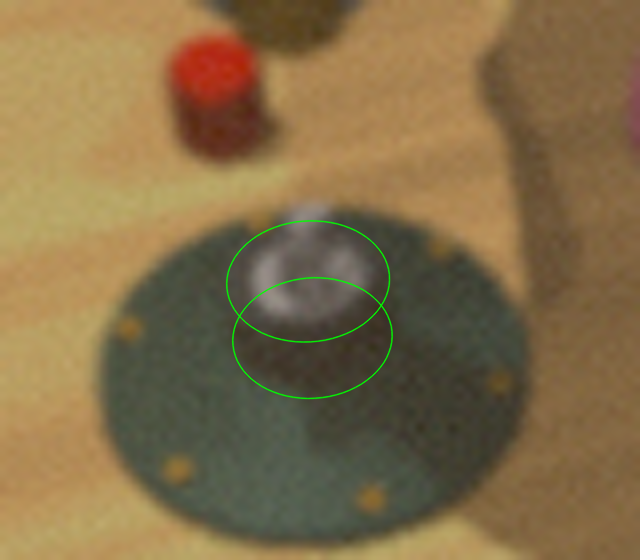

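```bash
python3 -c "
from bench import r
print(r.hand_in())"
```

```text
the job is handed in; nothing more can be done
None
```

The ballast ring is home on the lamp foot, and the job was handed in at about 17 s with the brass cap held upright over the foot.

- **Ring:** I slid it over the capped stem with no jamming. It felt a light side load of about 2 N near the bottom, which went away on release. In the last check its top read 56 mm above the bench, on the foot's axis. The depth fit showed a tilt of about 1°, which I put down to camera noise.
- **Cap:** I tried counter-clockwise first and it turned freely, so I did not need the other way. I turned it about 73°, it rose 2 mm and lifted straight off. It is now held about 12 cm above where it sat, within about 0.3° of upright.
- **Bench:** I saw no contact with any other object, though I did not re-measure where the bystanders stand.
- **Not confirmed:** the arm blocked the top camera over the foot, so the final checks come from the scene camera and the arm's own readings only.

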